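Reset the spray-glazing air valve to its memory clip

ROBOT

A 6-joint arm with a two-finger parallel gripper is mounted at the origin on the work surface. World frame = base frame: x ahead of the robot, y to its left, z up, the work surface at z = 0. Lengths are in mm, angles in rad, forces in N, time in s.
With the tool pointing down it reaches from about 350 to 975 mm from the base axis. Payload 4.9 kg.
Tool frame: the origin (TCP) lies midway between the tips of the shut fingers; the grasp point (between the pads) lies 19 mm behind it; z points along the fingers, x is the direction in which the jaws open and shut, and the axes are right-handed (so a half turn about z gives the same grasp; the last joint's range is limited). The gripper opens to 85 mm and grips with 20 to 120 N. Pads are 22 mm wide; open, the fingers measure 114 mm over their backs; the gripper's body (76 mm by 85 mm) begins 54 mm behind the grasp point. The pads swing forward as they close: fully open they stand 13 mm farther back than shut.
Start: joints at [1.168, 0.053, 1.613, -0, 1.476, -0.119], TCP at [174.994, 599.982, 231.304] pointing down, gripper open.
Joint ranges: [-3.01, 3.01], [-1.01, 2.22], [0.06, 2.58], [-1.02, 4.17], [0.09, 2.62], [-3.14, 3.14]. Speed limits (rad/s): [2.57, 2.57, 3.14, 3.14, 3.14, 3.14].

INTERFACE

Orientations are given as a unit quaternion [x, y, z, w].
In Python, from bench import sensors, eyes, robot gives the robot as it stands.
- The arm moves only by the tool jog_arm, never from a script. Its argument "plan" is a list of rows, each a list of 5 numbers: the shift along the tool's x, y, z in m, then the turn about the tool's z in degrees, then the gripper's target within -1 to 1 (fully open at 1, half-way at 0, shut at -1). In form: [[dx, dy, dz, spin, claw], ...]. A call has exactly 5 rows; each row is the pose to reach, as a shift and turn from the pose commanded when the call began, along the tool's axes at that moment; what a row does not reach only later rows make up. A row lasts 1/8 s, in which the tool goes at most 62.5 mm and 10.7 degrees, less where a joint would pass 70% of its speed; a pose out of reach is approached as far as the arm can. A call with a gripper value outside its range is refused whole. The fingers move at their own pace and stop on an object; "grip_force" is the grip in N (left out, the last holds). Time passes only in rows, so rows that repeat a pose let the fingers close, or fill a call up. It gives the time, the measured TCP pose, the force and the opening at its end, in the units of the state.
- sensors.sense(): the state, without advancing time (a new reading comes with each control period).
- eyes.camera(name): name is "scene" or "top"; returns a dict with "color" (480x640x3 uint8, red, green, blue), "depth" (480x640 float32, mm along the optical axis (not along the pixel's ray), 0 where there is no reading), "intrinsics" (3x3 intrinsics, pixels), "cam_to_world" (4x4, takes a point from camera to world coordinates). Camera axes: x right, y down, z forward; pixel columns grow to the right and rows downward; lengths in mm; the calibration is good to about 2 mm. A picture is of the moment at which its call begins.
- robot.finish_job(): hands the job in, once; it reports no verdict.
The state is a dict: "time": time; "joint_pos": joint angles; "qd": joint speeds; "effort": joint torques, N m; "tcp_pos": TCP position; "ee_rot": TCP orientation; "ft_force": force on the tool from outside, world axes, zero at the start; "torque": the same for the moment, N m; "width": opening from 0.0 (shut) to 1.0 (fully open).
Only numpy, scipy, OpenCV 4.12 (cv2) and the standard library are available. Lean on these libraries where they do the work, as an engineer would, in place of code of your own. Each camera call takes 0.05 s, during which the arm holds its last target. There are 200 camera calls.

TASK

The air valve of the glaze-spraying station was left too far open. Turn its T-handle clockwise until the valve is shut firmly on its seat, so that the sprung handle winds up about 15 to 20 degrees past the pointer, without forcing it; the seat is worn and may come well before the dial's closed mark, so feel for it. Then open it again until the pointer stands at the memory clip on the dial's rim, and let go; do not shift the clip, and leave the jar, the bowl and the tub where they are.

Things in the scene. Friction and masses are not known exactly. Their poses are not given: they have to be found in the camera images.
- valve: Fixed air station: dark steel base plate 170 x 270 x 12 mm with a level pipe along y (28 mm diameter, axis 55 mm up), a brass valve in the middle, a grey filter housing at +y (46 mm diameter, top 102 mm up, 112 mm off) and a nipple at -y. Origin on the work surface below the valve's middle, z up. The valve's stem rises leaning 30 degrees from vertical towards -x (the robot).
- closed_mark (a point): Long black mark on the fixed aluminium dial (152 mm diameter, square to the leaning stem; finer marks every 0.2 rad on the opening side). On the dial's face, 66 mm from the stem's axis. z: the stem's axis, outwards; x: from stem to mark. Opening is anticlockwise from above (positive about z). The worn valve shuts with the pointer somewhere from 0 to 0.45 rad on the opening side of this mark.
- pointer_tip (a point): Tip of the flat black pointer (9 mm wide, tapering to 4) that turns with the stem, 68 mm from its axis, 8 mm above the dial's face. z: stem's axis; x: from stem to tip. The opening is the angle from closed_mark's x to this x. The stem is stiff (0.2 N m friction) and stays where it is left.
- clip_mark (a point): Memory clip: plain brass clip 12 mm wide, 20 mm long on the dial's rim, 7 mm proud of the dial's face; the point is on its top, 78 mm from the stem's axis. x: outwards from the stem; z: stem's axis. It shows the wanted opening, 0.95 to 1.4 rad from the closed mark, and must stay there.
- grip (a point): Middle of the black T-handle bar (110 mm long, 18 thick, 28 tall), on the stem's axis, 49 mm above the dial's face, 35 mm free below the bar. z: stem's axis; y: along the bar; x: across it. Sprung on the stem, 3 N m/rad: unloaded, its x is parallel to the pointer's x. On the seat, 0.15 to 0.45 rad wind-up (0.45 to 1.35 N m) is firm, over 0.5 rad is forcing it.
- jar: Closed glass jar with white lid, 72 mm diameter, 100 mm high, standing beside the station. Origin: centre of its underside. Bystander.
- bowl: White ceramic bowl, 120 mm diameter, 55 mm high. Origin: centre of its underside. Bystander.
- tub: White lidded plastic tub, 122 x 162 x 75 mm, behind the station. Origin: centre of its underside. Bystander.

How it is judged (in metres and radians):
On the way:
1. the valve is shut firmly on its seat: the pointer within 42 mm (0.64 rad) of the closed mark and the handle wound up at least 0.15 rad past the pointer, which only the seat can cause (distance between pointer_tip and closed_mark below 0.042 m and angle between the x axis of grip and the x axis of pointer_tip, either way round above 0.15 rad), for 0.2 s.
At the end, for the whole second after the job is handed in: The pointer stands within 0.08 rad (about 4.5 degrees) of the memory clip, with the handle free (wound up less than 0.12 rad) (angle between the x axis of pointer_tip and the x axis of clip_mark, either way round below 0.08 rad and angle between the x axis of grip and the x axis of pointer_tip, either way round below 0.12 rad); the robot touches nothing.
It fails at once if the valve is forced: handle wound up more than 0.5 rad against the stem (angle between the x axis of grip and the x axis of pointer_tip, either way round above 0.5 rad).
It fails at once if the memory clip is shifted by more than 5 mm (distance of clip_mark from where it was at the start of the episode above 0.005 m).
It fails at once if the jar, the bowl or the tub is shifted by more than 20 mm (distance of any of jar, bowl, tub from where it was at the start of the episode above 0.02 m).
It also fails if it takes over 64 s, if anything falls off the work surface, if the arm or the gripper's body presses on something with over 40 N, if the wrist force passes 120 N, or if a joint passes its speed limit or range.

## Working session

There is one attempt and no reset: what is moved stays moved. The work goes in short steps, Python scripts to look and compute and a tool call to move; the robot and the scene stay as the last step left them, time stands still between calls to the robot, and variables do not carry over. Pictures are saved under pics/ and viewed, about 8 in all and at most 12, crops included, and the job is handed in when it is done.

Besides the shell and the picture viewer there is one more tool, called after "Emit:" in YAML: its name, and indented under it one key for each argument. jog_arm: Moves the arm, as the interface text tells. Its arguments: {"type":"object","properties":{"plan":{"type":"array","items":{"type":"array","items":{"type":"number"}}},"grip_force":{"type":"number"}},"required":["plan"]}

```bash
mkdir -p pics
python3 - <<'E'
from bench import sensors, eyes
import cv2,numpy as np
print(sensors.sense())
ims=[]
for n in ("scene","top"):
    c=eyes.camera(n); np.savez(f"pics/{n}0.npz",**c); print(n,c["intrinsics"].tolist(),np.round(c["cam_to_world"],3).tolist())
    cv2.imwrite(f"pics/{n}0.png",c["color"][...,::-1])
E
```

```text
{'time': 0.0, 'joint_pos': array([ 1.16799204e+00,  5.33819254e-02,  1.61428327e+00,  1.75392440e-05,
        1.47601769e+00, -1.18970070e-01]), 'qd': array([-0.00115132, -0.00137778, -0.00088804, -0.00136273,  0.00132456,
       -0.00163771]), 'effort': array([-2.28907549e-03, -3.93684661e+01, -3.70169806e+01, -3.07630607e-04,
        6.98267191e-03,  2.48333428e-06]), 'tcp_pos': array([174.75504987, 599.422529  , 230.05389717]), 'ee_rot': array([ 8.00012099e-01,  5.99982958e-01, -9.08993691e-04,  5.15828777e-04]), 'ft_force': array([ 0.48469465, -0.12021436,  0.18899098]), 'torque': array([-0.00356122,  0.01146126, -0.02021807]), 'width': 0.999738846372984}
scene [[506.0781212591199, 0.0, 326.7625257976465], [0.0, 506.0781212591199, 231.7037079554274], [0.0, 0.0, 1.0]] [[-0.241, 0.836, -0.492, 1113.281], [0.97, 0.212, -0.115, 134.577], [0.008, -0.506, -0.863, 932.916], [0.0, 0.0, 0.0, 1.0]]
top [[557.165559535493, 0.0, 309.89346825033425], [0.0, 557.165559535493, 243.21255717225648], [0.0, 0.0, 1.0]] [[-0.026, -0.997, 0.076, 571.603], [-1.0, 0.025, -0.007, 9.889], [0.005, -0.076, -0.997, 1041.755], [0.0, 0.0, 0.0, 1.0]]
```

View pics/top0.png

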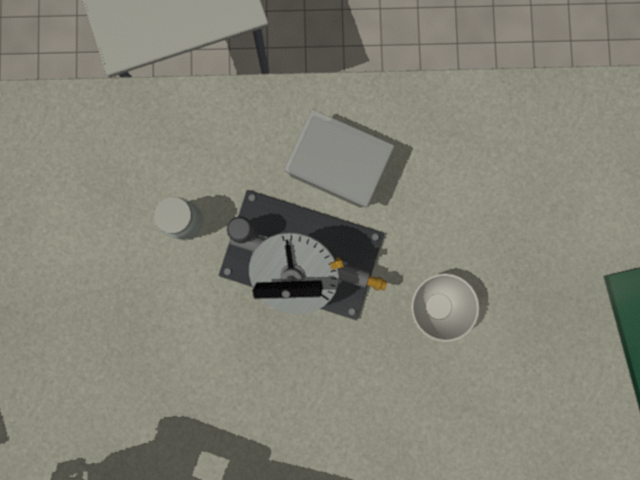

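View pics/scene0.png

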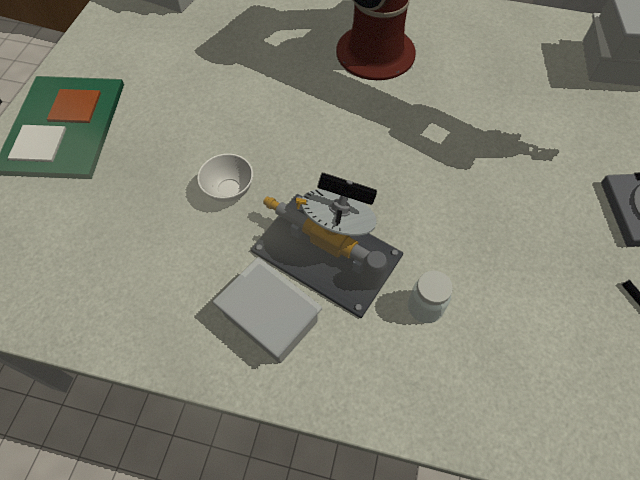

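The top view shows the dial centred near (293,272), with the bar across it at (288,289). The pointer points up to (288,240), the clip is at (337,265), and the tick marks are on the right. The jar is at (175,217), the bowl at (445,308) and the tub at (340,160). Next I'll fit the dial plane and rectify the image onto it.

```bash
cat > h.py <<'E'
import numpy as np, cv2
from bench import eyes, sensors
def load(n): return dict(np.load(f"pics/{n}0.npz"))
def cloud(c):
    v,u=np.mgrid[:480,:640]; K=c["intrinsics"]; d=c["depth"]
    p=np.stack([(u-K[0,2])/K[0,0]*d,(v-K[1,2])/K[1,1]*d,d],-1)
    return p@c["cam_to_world"][:3,:3].T+c["cam_to_world"][:3,3]
def proj(c,p):
    T=np.linalg.inv(c["cam_to_world"]); q=np.atleast_2d(p)@T[:3,:3].T+T[:3,3]
    q=q@c["intrinsics"].T; return q[:,:2]/q[:,2:]
def rect(c,O,e1,e2,n,h=0,half=100,s=3):
    # image of plane O+h*n, e1 right, e2 up, s px/mm
    g=np.array([[-half,half],[half,half],[half,-half],[-half,-half]],float)
    w=O+h*n+g[:,:1]*e1+g[:,1:]*e2
    H=cv2.getPerspectiveTransform(proj(c,w).astype(np.float32),np.array([[0,0],[2*half*s,0],[2*half*s,2*half*s],[0,2*half*s]],np.float32))
    return cv2.warpPerspective(c["color"],H,(2*half*s,2*half*s),flags=cv2.INTER_CUBIC)[...,::-1].copy()
E
python3 - <<'E'
from h import *
for n,ell in (("top",((293,272),(38,32))),("scene",((340,213),(32,17)))):
    c=load(n); P=cloud(c); v,u=np.mgrid[:480,:640]
    (cu,cv_),(a,b)=ell
    m=(((u-cu)/a)**2+((v-cv_)/b)**2<1)&(c["color"].min(-1)>110)&(c["depth"]>0)
    X=P[m]; rng=np.random.default_rng(0); best=None
    for _ in range(500):
        s=X[rng.choice(len(X),3,False)]; nn=np.cross(s[1]-s[0],s[2]-s[0]); nn/=np.linalg.norm(nn)+1e-9
        k=abs((X-s[0])@nn)<2.5
        if best is None or k.sum()>best.sum(): best=k
    Y=X[best]; o=Y.mean(0); nn=np.linalg.svd(Y-o)[2][2]; nn*=np.sign(nn[2])
    print(n,len(X),best.sum(),o.round(1),nn.round(3),"tilt",np.degrees(np.arccos(nn[2])).round(1),"yaw lean",np.degrees(np.arctan2(nn[1],nn[0])).round(1))
    # all pts near plane -> dial disc outline
    D=P-o; m2=(abs(D@nn)<3)&(np.linalg.norm(D,axis=-1)<110)&(c["depth"]>0)
    Z=P[m2]; e1=np.cross([0,0,1],nn); e1/=np.linalg.norm(e1); e2=np.cross(nn,e1)
    q=np.stack([(Z-o)@e1,(Z-o)@e2],1).astype(np.float32); cc,r=cv2.minEnclosingCircle(q)
    print("pts",len(q),"circle",np.round(cc,1),r,(o+cc[0]*e1+cc[1]*e2).round(1))
    # dark bar points: higher than plane
    hgt=D@nn; m3=(hgt>50)&(hgt<75)&(np.linalg.norm(D,axis=-1)<110)&(c["depth"]>0)&(c["color"].max(-1)<80)
    B=P[m3]; bb=np.stack([(B-o)@e1,(B-o)@e2],1).astype(np.float32); print("bar",len(B),cv2.minAreaRect(bb),np.median(hgt[m3]))
# bystanders
c=load("top");P=cloud(c)
for nm,u,v in (("jar",174,215),("bowl",445,308),("tub",342,160),("filter",238,229)): print(nm,P[v,u].round(0))
E
```

```text
top 2017 1822 [606.4  33.7 120.1] [-0.474  0.165  0.865] tilt 30.1 yaw lean 160.8
pts 3919 circle [ 10.5 -14.8] 81.47940826416016 [590.8  27.9 112.7]
bar 815 ((5.861873626708984, -15.735149383544922), (108.35630798339844, 18.947330474853516), 22.48982810974121) 62.19082044509232
scene 1114 1060 [603.8  44.  116.6] [-0.472  0.164  0.866] tilt 30.0 yaw lean 160.8
pts 2020 circle [18.2 -8.5] 81.92192077636719 [590.9  29.3 112.4]
bar 546 ((11.107826232910156, -9.231170654296875), (109.26998138427734, 19.485366821289062), 23.28476905822754) 59.65839127088795
jar [697. 232. 104.]
bowl [ 524. -245.    4.]
tub [790. -58.  76.]
filter [670. 124. 101.]
```

```bash
cat >> h.py <<'E'
n=np.array([-.473,.1645,.866]); n/=np.linalg.norm(n)
e1=np.cross([0,0,1],n); e1/=np.linalg.norm(e1); e2=np.cross(n,e1)
O=np.array([592,34,112.1])
E
python3 - <<'E'
from h import *
I=[]
for nm,Oc in (("top",[591.6,32.6,112.2]),("scene",[592.6,36.1,112.])):
    c=load(nm); im=rect(c,np.array(Oc),e1,e2,n,0,100,2)
    for a in range(0,360,30):
        d=np.array([np.cos(np.radians(a)),-np.sin(np.radians(a))]); cv2.line(im,tuple((200+160*d).astype(int)),tuple((200+175*d).astype(int)),(0,0,255),1)
    cv2.circle(im,(200,200),152,(0,255,0),1); I.append(im)
cv2.imwrite("pics/r0.png",np.hstack(I))
E
```

```text
(no output)
```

View pics/r0.png

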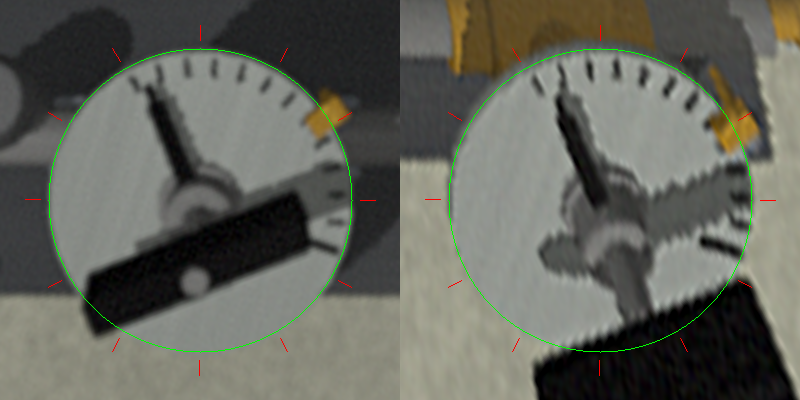

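The rectified views fit the 76 mm radius. The closed mark is at about -20.5°, the pointer at about 112° and the clip at about 30°, which still needs parallax correction. I'll re-rectify at the clip and pointer heights.

Run:
```python
from h import *
for nm,Oc in (("top",[591.6,32.6,112.2]),("scene",[592.6,36.1,112.])):
    c=load(nm); s=4
    im=rect(c,np.array(Oc),e1,e2,n,7,100,s); yy,xx=np.mgrid[:800,:800]; X=(xx-400)/s; Y=(400-yy)/s; R=np.hypot(X,Y)
    A=np.degrees(np.arctan2(Y,X))
    b=im.astype(int); m=(b[...,2]>b[...,0]+50)&(R>62)&(R<92)&(A>10)&(A<60)
    k=cv2.minAreaRect(np.stack([X[m],Y[m]],1).astype(np.float32)); print(nm,"clip px",m.sum(),"centroid",X[m].mean().round(1),Y[m].mean().round(1),"ang",np.degrees(np.arctan2(Y[m].mean(),X[m].mean())).round(1),k)
    im=rect(c,np.array(Oc),e1,e2,n,8,100,s).max(-1)
    for r in (30,40,50,60): 
        k=(abs(R-r)<3)&(A>85)&(A<140)&(im<60); print(r,A[k].mean().round(1),end=" ")
    im=rect(c,np.array(Oc),e1,e2,n,0,100,s).max(-1); k=(abs(R-66)<6)&(A>-28)&(A<-14)&(im<100); print("closed",A[k].mean().round(1))
    k=(abs(R-69)<4)&(A>-28)&(A<60)&(im<110); h=np.bincount((A[k]+28).astype(int)); print([(i-28,v) for i,v in enumerate(h) if v>10])
```

```text
top clip px 4367 centroid 63.2 46.1 ang 36.1 ((61.90269088745117, 47.03187942504883), (20.235031127929688, 17.4906005859375), 34.99201965332031)
30 112.2 40 112.2 50 112.3 60 112.4 closed -20.6
[(-23, np.int64(109)), (-22, np.int64(154)), (-21, np.int64(156)), (-20, np.int64(152)), (-19, np.int64(116)), (-11, np.int64(91)), (-10, np.int64(153)), (-9, np.int64(149)), (-8, np.int64(44)), (-6, np.int64(20)), (-5, np.int64(53)), (-4, np.int64(106)), (-3, np.int64(147)), (-2, np.int64(160)), (-1, np.int64(133)), (0, np.int64(164)), (1, np.int64(160)), (2, np.int64(152)), (3, np.int64(156)), (4, np.int64(154)), (5, np.int64(155)), (6, np.int64(154)), (7, np.int64(154)), (8, np.int64(153)), (9, np.int64(155)), (10, np.int64(154)), (11, np.int64(154)), (12, np.int64(154)), (13, np.int64(156)), (14, np.int64(152)), (15, np.int64(137)), (16, np.int64(97)), (17, np.int64(31)), (23, np.int64(12)), (24, np.int64(117)), (25, np.int64(143)), (26, np.int64(138)), (27, np.int64(47)), (37, np.int64(24)), (38, np.int64(23)), (47, np.int64(82)), (48, np.int64(119)), (49, np.int64(115)), (50, np.int64(12
[... 700 characters left out ...]
2)), (3, np.int64(156)), (4, np.int64(154)), (5, np.int64(155)), (6, np.int64(154)), (7, np.int64(154)), (8, np.int64(153)), (9, np.int64(155)), (10, np.int64(154)), (11, np.int64(154)), (12, np.int64(154)), (13, np.int64(156)), (14, np.int64(152)), (15, np.int64(143)), (16, np.int64(43)), (21, np.int64(17)), (22, np.int64(34)), (23, np.int64(33)), (24, np.int64(29)), (25, np.int64(22)), (31, np.int64(61)), (32, np.int64(113)), (33, np.int64(155)), (34, np.int64(152)), (35, np.int64(156)), (36, np.int64(152)), (37, np.int64(52)), (45, np.int64(72)), (46, np.int64(121)), (47, np.int64(143)), (48, np.int64(154)), (49, np.int64(57)), (57, np.int64(92)), (58, np.int64(128)), (59, np.int64(129))]
```

```bash
cat >> h.py <<'E'
from scipy.spatial.transform import Rotation as Rn
C=O+49*n
def yaw():
    x=Rn.from_quat(sensors.sense()["ee_rot"]).apply([1,0,0]); return np.degrees(np.arctan2(x[1],x[0]))
def target(phiA,r=42,dz=-18):
    "TCP and yaw for bar end B (phiA+180) ; phiA = bar angle of pointer-90"
    a=np.radians(phiA+180); d=np.cos(a)*e1+np.sin(a)*e2
    p=C+r*d+[0,0,dz]; y=np.degrees(np.arctan2(d[1],d[0]))-90   # tool x across the bar
    return p,(y+200)%360-200
def rows(ts):
    s=sensors.sense(); R=Rn.from_quat(s["ee_rot"]); y0=yaw()
    R=Rn.from_matrix(np.array([[np.cos(np.radians(y0)),np.sin(np.radians(y0)),0],[np.sin(np.radians(y0)),-np.cos(np.radians(y0)),0],[0,0,-1.]]).astype(float))
    for p,y in ts:
        d=R.inv().apply(np.array(p)-s["tcp_pos"])/1000
        sp=-((y-y0+180)%360-180); print(np.round([*d,sp],4).tolist(), "p",np.round(p,1),"yaw",round(y,1))
def status():
    s=sensors.sense(); p=s["tcp_pos"]; F=s["ft_force"]; rel=p-C
    # bar angle from horizontal position of tcp: solve rel_xy = a*e1xy+b*e2xy
    ab=np.linalg.solve(np.stack([e1[:2],e2[:2]],1),rel[:2]); ph=np.degrees(np.arctan2(ab[1],ab[0]))-180
    a=np.radians(ph); t=-np.sin(a+np.pi)*e1+np.cos(a+np.pi)*e2; r=np.hypot(*ab)
    print("t",round(s["time"],2),"tcp",p.round(1),"yaw",round(yaw(),1),"w",round(s["width"],3),"F",F.round(1),"M",s["torque"].round(2),"phiA",round((ph+180)%360-180,1),"r",round(r,1),"stem torque by F",round((np.cross(C+r*(np.cos(a+np.pi)*e1+np.sin(a+np.pi)*e2)-C,F)@n)/1000,3))
E
python3 - <<'E'
from h import *
print(yaw()); 
for f in (22.5,0,-30,-60,-90,-120): print(f,target(f))
p,y=target(22.5)
rows([([370,340,231],40),([568.4,83.3,231],0),(p,y)])
E
```

```text
73.73960787580032
22.5 (array([568.43598879,  83.27769792, 128.47216699]), np.float64(0.5499236259849454))
0 (array([582.6278713 ,  81.72692928, 136.51819686]), np.float64(-19.176658875360488))
-30 (array([597.94999238,  70.44068616, 147.03084151]), np.float64(-45.7325021170993))
-60 (array([605.46987217,  51.54919073, 154.72663151]), np.float64(-75.47596470673372))
-90 (array([603.17256497,  30.11440394, 157.54348615]), np.float64(-109.1766588753605))
-120 (array([591.67363238,  11.87975959, 154.72663151]), np.float64(-142.87735304398728))
[-0.1944, 0.2601, -0.0009, 33.7396] p [370 340 231] yaw 40
[-0.3853, 0.5224, -0.0009, 73.7396] p [568.4  83.3 231. ] yaw 0
[-0.3853, 0.5225, 0.1017, 73.1897] p [568.4  83.3 128.5] yaw 0.5
```

Emit:
jog_arm:
  plan:
    - [-0.036,0.048,0,7,1]
    - [-0.072,0.096,0,14,1]
    - [-0.108,0.144,0,21,1]
    - [-0.144,0.192,0,28,1]
    - [-0.18,0.24,0,35,1]
  grip_force: 40

```text
time: 0.72
tcp_pos: [355.6, 358.2, 230.9]
ee_rot: [0.944, 0.33, -0.0, 0.0]
ft_force: [0.8, 1.1, -0.1]
width: 1.003
```

Run:
```python
from h import *
status(); rows([([568.4,83.3,221],0)])
```

```text
t 0.72 tcp [355.6 358.2 230.9] yaw 38.5 w 1.003 F [ 0.8  1.1 -0.1] M [ 0.04 -0.02  0.04] phiA 57.1 r 420.2 stem torque by F -0.518
[-0.0048, 0.3476, 0.0099, 38.5306] p [568.4  83.3 221. ] yaw 0
```

Emit:
jog_arm:
  plan:
    - [-0.001,0.06,0,8,1]
    - [-0.002,0.12,0,16,1]
    - [-0.004,0.18,0,24,1]
    - [-0.005,0.24,0,32,1]
    - [-0.006,0.3,0,38.5,1]

```text
time: 1.35
tcp_pos: [538.7, 120.5, 230.9]
ee_rot: [1.0, 0.0, -0.0, -0.0]
ft_force: [0.4, 0.4, -0.5]
width: 0.999
```

Run:
```python
from h import *
status(); rows([([568.4,83.3,190],0),target(22.5)])
```

```text
t 1.35 tcp [538.7 120.5 230.9] yaw 0.0 w 0.999 F [ 0.4  0.4 -0.5] M [ 0.05 -0.05  0.05] phiA 44.3 r 89.6 stem torque by F -0.034
[0.0297, 0.0372, 0.0409, 0.004] p [568.4  83.3 190. ] yaw 0
[0.0297, 0.0372, 0.1024, -0.5459] p [568.4  83.3 128.5] yaw 0.5
```

Emit:
jog_arm:
  plan:
    - [0.03,0.038,0.01,0,1]
    - [0.03,0.038,0.04,0,0.8]
    - [0.03,0.038,0.07,0,0.6]
    - [0.03,0.038,0.095,0,0.4]
    - [0.03,0.038,0.102,0,0.3]

```text
time: 1.98
tcp_pos: [566.5, 84.2, 126.6]
ee_rot: [1.0, 0.002, -0.002, 0.0]
ft_force: [0.1, 0.5, -0.9]
width: 0.652
```

Run:
```python
from h import *
status(); rows([target(22.5)])
I=[]
for k in ("top","scene"):
    c=eyes.camera(k); cv2.imwrite(f"pics/{k}1.png",c["color"][...,::-1])
    u,v=proj(c,O+20*n)[0].astype(int); I.append(cv2.resize(c["color"][v-75:v+75,u-75:u+75,::-1],(400,400),interpolation=cv2.INTER_CUBIC))
cv2.imwrite("pics/v1.png",np.hstack(I))
```

```text
t 1.98 tcp [566.5  84.2 126.6] yaw 0.2 w 0.652 F [ 0.1  0.5 -0.9] M [-0.04 -0.01 -0.01] phiA 25.4 r 43.3 stem torque by F 0.01
[0.002, 0.001, -0.0019, -0.3176] p [568.4  83.3 128.5] yaw 0.5
```

View pics/v1.png

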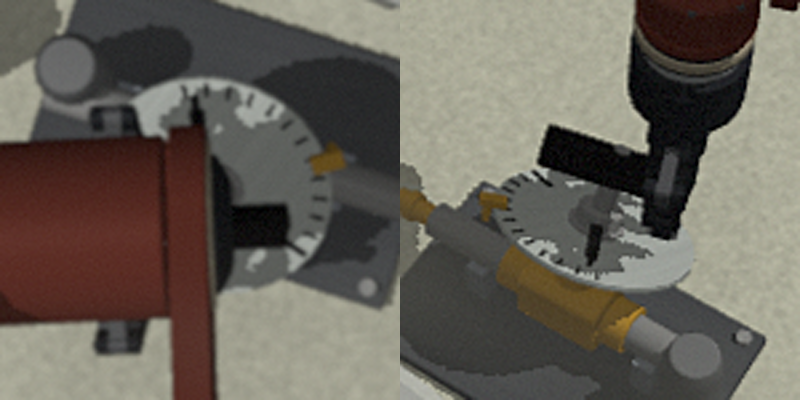

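The straddle is right: the bar end sits between the fingers, seen at about (665,180) in the scene crop. Now I'll close lightly.

Emit:
jog_arm:
  plan:
    - [0.002,0,-0.002,0,0]
    - [0.002,0,-0.002,0,-0.3]
    - [0.002,0,-0.002,0,-0.6]
    - [0.002,0,-0.002,0,-0.8]
    - [0.002,0,-0.002,0,-0.8]
  grip_force: 35

```text
time: 2.7
tcp_pos: [568.8, 85.1, 133.0]
ee_rot: [1.0, 0.002, -0.002, -0.001]
ft_force: [-10.7, 0.7, 6.9]
width: 0.315
```

Run:
```python
from h import *
status(); rows([target(f) for f in (16,10,3,-4,-11)])
```

```text
t 2.7 tcp [568.8  85.1 133. ] yaw 0.3 w 0.315 F [-10.7   0.7   6.9] M [ 0.28  1.41 -0.11] phiA 22.0 r 43.9 stem torque by F 0.27
[0.0038, 0.0017, 0.0022, 5.4867] p [572.6  83.5 130.7] yaw -5.2
[0.0077, 0.002, 0.0001, 10.7486] p [576.5  83.2 132.9] yaw -10.5
[0.012, 0.0029, -0.0025, 16.8297] p [580.8  82.3 135.4] yaw -16.6
[0.0162, 0.0044, -0.005, 22.8915] p [585.   80.8 138. ] yaw -22.6
[0.0201, 0.0065, -0.0076, 28.9791] p [588.9  78.7 140.5] yaw -28.7
```

Emit:
jog_arm:
  plan:
    - [0.0045,0.0005,-0.001,5.5,-0.8]
    - [0.0085,0.001,-0.003,11,-0.8]
    - [0.0128,0.002,-0.0055,17,-0.8]
    - [0.017,0.0035,-0.008,23,-0.8]
    - [0.021,0.0055,-0.0105,29,-0.8]

```text
time: 3.32
tcp_pos: [589.2, 79.8, 143.0]
ee_rot: [0.968, -0.25, -0.003, 0.0]
ft_force: [-11.1, 2.3, 5.2]
width: 0.309
```

Run:
```python
from h import *
status(); rows([target(f) for f in (-18,-25,-32,-39,-46)])
```

```text
t 3.33 tcp [589.2  79.8 143. ] yaw -28.9 w 0.309 F [-11.1   2.3   5.2] M [0.26 1.29 0.08] phiA -10.6 r 43.1 stem torque by F 0.291
[0.0047, 0.0016, -0.0, 5.9771] p [592.6  76.1 143. ] yaw -34.9
[0.0091, 0.0028, -0.0024, 12.2496] p [595.8  73.  145.4] yaw -41.2
[0.0134, 0.0045, -0.0047, 18.6776] p [598.7  69.4 147.7] yaw -47.6
[0.0175, 0.0068, -0.0068, 25.298] p [601.2  65.4 149.7] yaw -54.2
[0.0213, 0.0097, -0.0087, 32.1413] p [603.1  61.  151.6] yaw -61.1
```

Emit:
jog_arm:
  plan:
    - [0.0047,0.0016,-0.002,6,-0.8]
    - [0.0091,0.0028,-0.0045,12.2,-0.8]
    - [0.0134,0.0045,-0.0067,18.7,-0.8]
    - [0.0175,0.0068,-0.009,25.3,-0.8]
    - [0.0213,0.0097,-0.011,32.1,-0.8]

```text
time: 3.95
tcp_pos: [603.3, 61.0, 153.6]
ee_rot: [0.861, -0.508, -0.002, 0.001]
ft_force: [-10.8, 1.3, 3.0]
width: 0.282
```

Run:
```python
from h import *
status(); rows([target(f) for f in (-53,-60,-67,-74,-80)])
```

```text
t 3.95 tcp [603.3  61.  153.6] yaw -61.0 w 0.282 F [-10.8   1.3   3. ] M [ 0.01  1.21 -0.02] phiA -46.1 r 42.2 stem torque by F 0.156
[0.0047, 0.0011, 0.0003, 7.105] p [604.6  56.4 153.3] yaw -68.1
[0.0094, 0.0027, -0.0011, 14.4432] p [605.5  51.5 154.7] yaw -75.5
[0.0139, 0.0048, -0.0022, 22.0234] p [605.8  46.6 155.9] yaw -83.1
[0.0182, 0.0074, -0.0031, 29.817] p [605.6  41.5 156.7] yaw -90.8
[0.0217, 0.01, -0.0036, 36.631] p [605.   37.2 157.2] yaw -97.7
```

Emit:
jog_arm:
  plan:
    - [0.0047,0.0011,-0.0015,7.1,-0.8]
    - [0.0094,0.0027,-0.003,14.4,-0.8]
    - [0.0139,0.0048,-0.004,22,-0.8]
    - [0.0182,0.0074,-0.005,29.8,-0.8]
    - [0.0217,0.01,-0.0055,36.6,-0.8]

```text
time: 4.58
tcp_pos: [605.2, 36.7, 159.0]
ee_rot: [-0.658, 0.753, 0.002, -0.002]
ft_force: [-9.7, 2.6, 4.6]
width: 0.215
```

```bash
cat >> h.py <<'E'
def look(name):
    I=[]
    for k,Oc in (("top",[591.6,32.6,112.2]),("scene",[592.6,36.1,112.])):
        c=eyes.camera(k); im=rect(c,np.array(Oc),e1,e2,n,8,100,2)
        for a in range(0,360,30):
            d=np.array([np.cos(np.radians(a)),-np.sin(np.radians(a))]); cv2.line(im,tuple((200+160*d).astype(int)),tuple((200+175*d).astype(int)),(0,0,255),1)
        I.append(im)
    cv2.imwrite(f"pics/{name}.png",np.hstack(I))
E
python3 - <<'E'
from h import *
status(); rows([target(f) for f in (-83,-86,-89,-92,-95)]); look("l1")
E
```

```text
t 4.58 tcp [605.2  36.7 159. ] yaw -97.6 w 0.215 F [-9.7  2.6  4.6] M [-0.18  1.24 -0.04] phiA -80.6 r 42.2 stem torque by F 0.011
[0.0018, 0.0004, 0.0016, 3.4554] p [604.6  35.  157.4] yaw -101.1
[0.004, 0.0006, 0.0015, 6.91] p [604.1  32.9 157.5] yaw -104.6
[0.0061, 0.001, 0.0014, 10.373] p [603.4  30.8 157.5] yaw -108.0
[0.0083, 0.0014, 0.0014, 13.8382] p [602.7  28.7 157.5] yaw -111.5
[0.0104, 0.002, 0.0015, 17.2991] p [601.8  26.7 157.5] yaw -114.9
```

View pics/l1.png

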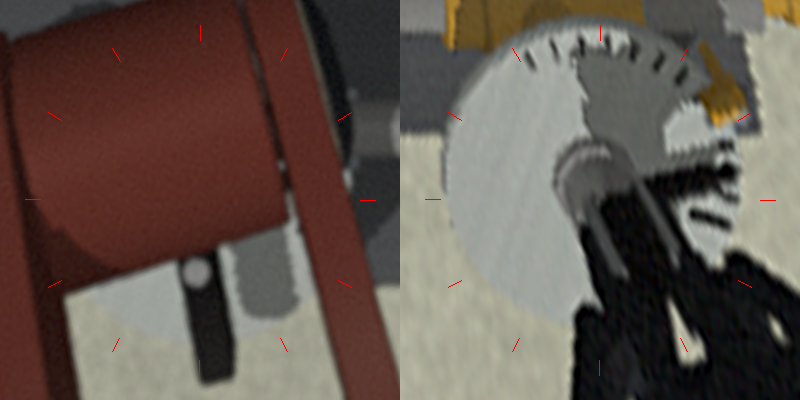

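The scene view shows the pointer tip at (735,172), about 11.7°, with the bar at -80.6°. That leaves only the friction lag, so the valve is not seated yet. I'll go on to -95°.

Emit:
jog_arm:
  plan:
    - [0.0018,0.0004,0,3.5,-0.8]
    - [0.004,0.0006,0,6.9,-0.8]
    - [0.0061,0.001,0,10.4,-0.8]
    - [0.0083,0.0014,0,13.8,-0.8]
    - [0.0104,0.002,0,17.3,-0.8]

```text
time: 5.3
tcp_pos: [602.8, 28.3, 159.2]
ee_rot: [-0.539, 0.842, 0.002, 0.0]
ft_force: [-6.3, 5.6, 1.4]
width: 0.204
```

```bash
cat >> h.py <<'E'
def ptr(lo=-40,hi=60):
    c=eyes.camera("scene"); s=4; im=rect(c,np.array([592.6,36.1,112.]),e1,e2,n,8,100,s).max(-1)
    yy,xx=np.mgrid[:800,:800]; X=(xx-400)/s; Y=(400-yy)/s; R=np.hypot(X,Y); A=np.degrees(np.arctan2(Y,X))
    for r in (40,46,52,57):
        k=(abs(R-r)<2.5)&(A>lo)&(A<hi)&(im<45)
        h=np.bincount((A[k]-lo).astype(int),minlength=hi-lo)>4*r/40; L=np.split(np.arange(hi-lo),np.where(np.diff(h.astype(int)))[0]+1)
        print(r,[(int(g[0]+lo),int(g[-1]+lo+1)) for g in L if h[g[0]]])
E
python3 - <<'E'
from h import *
status(); ptr(); rows([target(f) for f in (-98,-101,-104,-107,-110)])
E
```

```text
t 5.3 tcp [602.8  28.3 159.2] yaw -114.8 w 0.204 F [-6.3  5.6  1.4] M [1.31 0.61 0.39] phiA -92.5 r 42.3 stem torque by F 0.127
40 [(-40, -14), (-11, 8)]
46 [(-40, -22), (-20, 6)]
52 [(-40, -27), (-26, -18), (-10, 5)]
57 [(-40, -30), (-29, -23), (-11, 5)]
[0.0039, 0.0002, 0.0019, 3.5245] p [600.9  24.7 157.3] yaw -118.4
[0.0061, 0.0003, 0.0021, 6.9585] p [599.9  22.8 157.2] yaw -121.8
[0.0083, 0.0005, 0.0023, 10.3703] p [598.8  20.9 156.9] yaw -125.2
[0.0105, 0.0008, 0.0026, 13.7547] p [597.6  19.  156.6] yaw -128.6
[0.0126, 0.0012, 0.003, 17.1072] p [596.4  17.3 156.3] yaw -132.0
```

```bash
cat >> h.py <<'E'
def look2(name):
    c=eyes.camera("scene"); im=rect(c,np.array([592.6,36.1,112.]),e1,e2,n,8,80,5)[:, 200:]
    for a in range(-60,90,10):
        d=np.array([np.cos(np.radians(a)),-np.sin(np.radians(a))]); q=np.array([200,400]); cv2.line(im,tuple((q+340*d).astype(int)),tuple((q+370*d).astype(int)),(0,0,255) if a else (255,0,0),1)
    cv2.imwrite(f"pics/{name}.png",im[100:700])
E
python3 -c "
from h import *
look2('l2')"
```

```text
(no output)
```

View pics/l2.png

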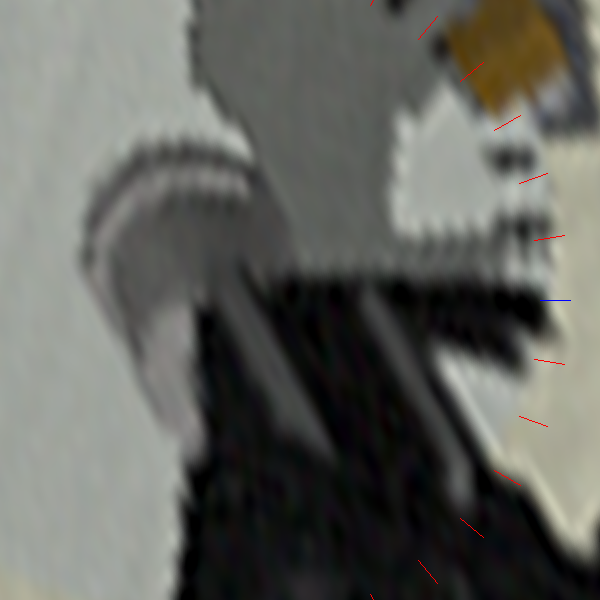

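The pointer lies around 0–2° and the reaction moment is rising. I'll take a small further step to see whether the pointer's edge still moves.

Emit:
jog_arm:
  plan:
    - [0.001,0,0,1,-0.8]
    - [0.002,0,0,2,-0.8]
    - [0.003,0.0001,0,3.5,-0.8]
    - [0.0037,0.0002,0,5,-0.8]
    - [0.0037,0.0002,0,5,-0.8]

```text
time: 6.02
tcp_pos: [601.6, 26.4, 159.3]
ee_rot: [-0.503, 0.864, 0.003, 0.002]
ft_force: [-5.0, 9.0, 1.9]
width: 0.207
```

Run:
```python
from h import *
status(); ptr(); rows([target(f) for f in (-101,-104,-107,-110)])
```

```text
t 6.03 tcp [601.6  26.4 159.3] yaw -119.6 w 0.207 F [-5.   9.   1.9] M [2.06 0.17 0.75] phiA -95.5 r 41.9 stem torque by F 0.263
40 [(-40, 6)]
46 [(-40, -18), (-12, 5)]
52 [(-40, -24), (-23, -20), (-11, 5)]
57 [(-40, -28), (-27, -21), (-11, 4)]
[0.004, -0.0003, 0.0022, 2.2323] p [599.9  22.8 157.2] yaw -121.8
[0.0062, -0.0003, 0.0025, 5.6441] p [598.8  20.9 156.9] yaw -125.2
[0.0084, -0.0002, 0.0028, 9.0286] p [597.6  19.  156.6] yaw -128.6
[0.0106, 0.0, 0.0031, 12.3811] p [596.4  17.3 156.3] yaw -132.0
```

```bash
cat >> h.py <<'E'
def barang(phi=-98,save=None):
    c=eyes.camera("top"); s=4; im=rect(c,np.array([591.6,32.6,112.2]),e1,e2,n,63,80,s); g=im.max(-1)
    if save: cv2.imwrite(save,im[:, 20:620])
    yy,xx=np.mgrid[:640,:640]; X=(xx-320)/s; Y=(320-yy)/s; a=np.radians(phi); u=X*np.cos(a)+Y*np.sin(a); w=-X*np.sin(a)+Y*np.cos(a)
    o=[]
    for lo in np.arange(14,50,4):
        k=(u>lo)&(u<lo+4)&(abs(w)<18)&(g<50)
        o.append((lo+2,w[k].mean(),k.sum()/16/4))
    o=np.array(o); f=np.polyfit(o[:,0],o[:,1],1); print("bar angle",phi+np.degrees(np.arctan(f[0])),"offset",f[1].round(2)); print(o.round(1).tolist())
E
python3 -c "
from h import *
barang(save='pics/b1.png'); status()"
```

```text
bar angle -98.45095336071114 offset -0.16
[[16.0, 0.0, 16.4], [20.0, -0.4, 15.6], [24.0, -0.5, 15.4], [28.0, -0.5, 15.6], [32.0, -0.5, 15.6], [36.0, -0.6, 15.5], [40.0, -0.4, 15.2], [44.0, -0.5, 15.2], [48.0, -0.4, 15.0]]
t 6.12 tcp [601.6  26.4 159.3] yaw -119.6 w 0.205 F [-6.2  8.7  0.4] M [2.05 0.11 0.68] phiA -95.5 r 41.9 stem torque by F 0.23
```

View pics/b1.png

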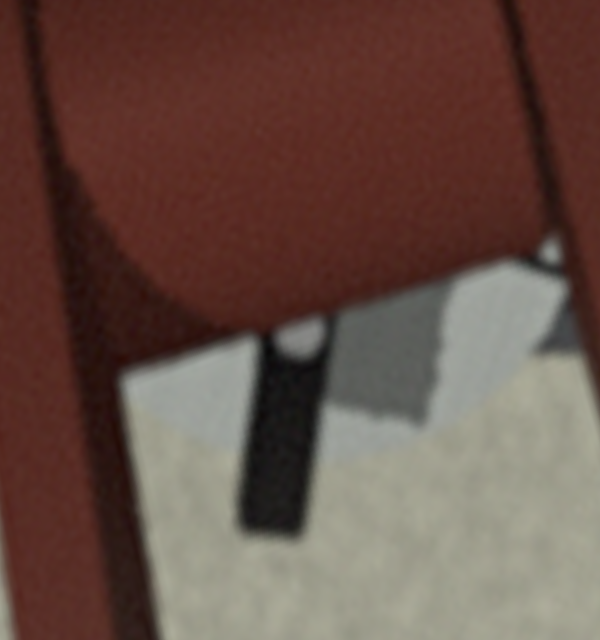

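Measured in the top camera, the bar is at -98.5° with the pointer stuck at about 1°, so the wind-up is about 9.7° and the valve is seated. I'll add about 7° more.

Emit:
jog_arm:
  plan:
    - [0.0012,0,0,1.7,-0.8]
    - [0.0025,0,0,3.4,-0.8]
    - [0.0038,0,0.0003,5.2,-0.8]
    - [0.005,0,0.0004,7,-0.8]
    - [0.005,0,0.0004,7,-0.8]

```text
time: 6.75
tcp_pos: [599.9, 23.8, 159.4]
ee_rot: [-0.45, 0.893, 0.004, 0.003]
ft_force: [-2.8, 12.5, 0.7]
width: 0.205
```

Run:
```python
from h import *
status(); ptr(); barang(-105)
```

```text
t 6.75 tcp [599.9  23.8 159.4] yaw -126.5 w 0.205 F [-2.8 12.5  0.7] M [ 3.26 -0.29  1.13] phiA -99.8 r 41.4 stem torque by F 0.407
40 [(-40, -39), (-38, 6)]
46 [(-40, 5)]
52 [(-40, -20), (-11, 4)]
57 [(-40, -24), (-11, 3)]
bar angle -103.23314533078282 offset -1.3
[[16.0, -0.4, 17.7], [20.0, -0.7, 17.0], [24.0, -0.7, 17.1], [28.0, -0.6, 16.8], [32.0, -0.5, 16.9], [36.0, -0.3, 16.8], [40.0, -0.1, 16.1], [44.0, 0.1, 15.8], [48.0, 0.5, 15.2]]
```

Emit:
jog_arm:
  plan:
    - [0.0012,0,0,1.5,-0.8]
    - [0.0025,0,0.0002,3,-0.8]
    - [0.003,0,0.0003,3.5,-0.8]
    - [0.003,0,0.0003,3.5,-0.8]
    - [0.003,0,0.0003,3.5,-0.8]

```text
time: 7.48
tcp_pos: [598.7, 22.2, 159.5]
ee_rot: [-0.423, 0.906, 0.005, 0.004]
ft_force: [-2.1, 14.2, 1.7]
width: 0.202
```

Run:
```python
from h import *
status(); ptr(); barang(-108); look2("l3"); rows([target(f) for f in (-98,-92,-86,-80,-74,-68,-62,-56)])
```

```text
t 7.47 tcp [598.7  22.2 159.5] yaw -130.0 w 0.202 F [-2.1 14.2  1.7] M [ 3.68 -0.57  1.25] phiA -102.6 r 41.1 stem torque by F 0.464
40 [(-40, -37), (-34, 6)]
46 [(-40, 5)]
52 [(-40, -17), (-11, 4)]
57 [(-40, -23), (-11, 3)]
bar angle -103.66051115839252 offset -3.13
[[16.0, -2.7, 20.9], [20.0, -0.9, 17.3], [24.0, -0.9, 17.5], [28.0, -0.9, 17.4], [32.0, -0.7, 17.3], [36.0, -0.7, 17.3], [40.0, -0.4, 16.7], [44.0, 0.2, 15.9], [48.0, 0.6, 15.5]]
[-0.0034, -0.0001, 0.0022, -11.5911] p [600.9  24.7 157.3] yaw -118.4
[-0.0076, 0.0011, 0.002, -18.5024] p [602.7  28.7 157.5] yaw -111.5
[-0.0117, 0.0027, 0.002, -25.4306] p [604.1  32.9 157.5] yaw -104.6
[-0.0156, 0.0047, 0.0023, -32.3254] p [605.   37.2 157.2] yaw -97.7
[-0.0193, 0.007, 0.0028, -39.1393] p [605.6  41.5 156.7] yaw -90.8
[-0.0227, 0.0097, 0.0035, -45.8317] p [605.8  45.8 156. ] yaw -84.2
[-0.0259, 0.0126, 0.0044, -52.3712] p [605.6  50.1 155.1] yaw -77.6
[-0.0287, 0.0158, 0.0056, -58.7371] p [605.   54.3 153.9] yaw -71.3
```

View pics/l3.png

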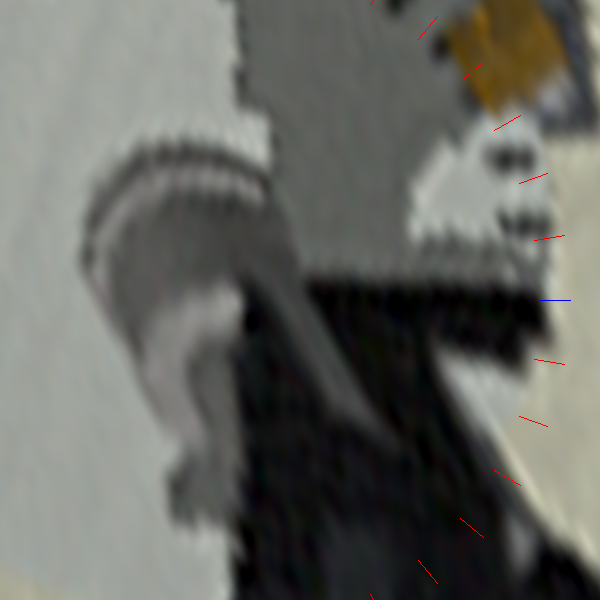

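The pointer is still at about 0.5°. The bar is at about -106 to -108°, so the wind-up is about 17°, held for over 0.3 s. Now I'll open it again.

Emit:
jog_arm:
  plan:
    - [-0.006,0.0005,0,-9,-0.8]
    - [-0.0105,0.0017,0,-17,-0.8]
    - [-0.015,0.0037,0,-25.4,-0.8]
    - [-0.019,0.0057,0,-32.3,-0.8]
    - [-0.0228,0.008,0.0003,-39,-0.8]

```text
time: 8.25
tcp_pos: [605.1, 37.3, 158.9]
ee_rot: [-0.7, 0.714, -0.001, -0.003]
ft_force: [-9.3, -4.0, 5.7]
width: 0.205
```

Run:
```python
from h import *
status(); rows([target(f) for f in (-71,-67,-63,-60,-57)])
```

```text
t 8.25 tcp [605.1  37.3 158.9] yaw -91.1 w 0.205 F [-9.3 -4.   5.7] M [-2.27  1.58 -0.82] phiA -79.9 r 42.0 stem torque by F -0.255
[-0.0064, -0.0006, 0.0025, -3.6253] p [605.8  43.7 156.4] yaw -87.5
[-0.0093, -0.0006, 0.0031, -8.0553] p [605.8  46.6 155.9] yaw -83.1
[-0.0122, -0.0004, 0.0037, -12.4153] p [605.7  49.4 155.3] yaw -78.7
[-0.0143, -0.0001, 0.0042, -15.6355] p [605.5  51.5 154.7] yaw -75.5
[-0.0164, 0.0002, 0.0048, -18.811] p [605.1  53.6 154.2] yaw -72.3
```

Run:
```python
from h import *
status(); ptr(-20,60); barang(-76)
```

```text
t 8.25 tcp [605.1  37.3 158.9] yaw -91.1 w 0.205 F [-9.3 -4.   5.7] M [-2.27  1.58 -0.82] phiA -79.9 r 42.0 stem torque by F -0.255
40 [(-20, -16), (-1, 19)]
46 [(-11, -5), (-1, 17)]
52 [(-11, -7), (2, 17)]
57 [(-11, -8), (2, 16)]
bar angle -76.89111950368195 offset 2.99
[[16.0, 2.4, 18.6], [20.0, 2.4, 18.7], [24.0, 2.7, 18.2], [28.0, 2.8, 18.1], [32.0, 2.8, 18.1], [36.0, 2.9, 18.1], [40.0, 2.6, 17.5], [44.0, 2.1, 16.4], [48.0, 1.7, 14.8]]
```

Emit:
jog_arm:
  plan:
    - [-0.003,0,0.001,-4,-0.8]
    - [-0.006,0,0.0015,-8.5,-0.8]
    - [-0.009,0,0.002,-13,-0.8]
    - [-0.0115,0.0003,0.003,-17,-0.8]
    - [-0.0125,0.0005,0.003,-19,-0.8]

```text
time: 8.98
tcp_pos: [605.9, 46.8, 157.6]
ee_rot: [0.807, -0.59, 0.003, 0.005]
ft_force: [-3.6, -5.0, -1.2]
width: 0.205
```

Run:
```python
from h import *
status(); ptr(0,60); barang(-60); rows([target(f) for f in (-57,-54,-51)])
```

```text
t 8.97 tcp [605.9  46.8 157.6] yaw -72.4 w 0.205 F [-3.6 -5.  -1.2] M [-3.06 -0.37 -1.21] phiA -66.6 r 42.0 stem torque by F -0.191
40 [(16, 36)]
46 [(17, 35)]
52 [(19, 34)]
57 [(19, 33)]
bar angle -62.35497855627143 offset 5.2
[[16.0, 4.1, 21.8], [20.0, 4.1, 21.6], [24.0, 4.2, 21.5], [28.0, 4.3, 21.4], [32.0, 4.3, 21.4], [36.0, 4.4, 21.2], [40.0, 4.2, 20.6], [44.0, 3.3, 18.5], [48.0, 2.1, 16.3]]
[-0.0064, -0.0003, 0.003, -0.0663] p [605.1  53.6 154.2] yaw -72.3
[-0.0085, -0.0005, 0.0036, -3.1961] p [604.7  55.7 153.5] yaw -69.2
[-0.0105, -0.0006, 0.0043, -6.2794] p [604.2  57.7 152.9] yaw -66.1
```

Emit:
jog_arm:
  plan:
    - [-0.002,0,0.0005,-2,-0.8]
    - [-0.004,0,0.001,-4,-0.8]
    - [-0.006,0,0.0015,-6,-0.8]
    - [-0.007,0,0.002,-7.5,-0.8]
    - [-0.007,0,0.002,-7.5,-0.8]

```text
time: 9.7
tcp_pos: [605.8, 52.0, 156.4]
ee_rot: [0.844, -0.537, 0.006, 0.005]
ft_force: [-5.7, -11.8, 8.3]
width: 0.21
```

Run:
```python
from h import *
status(); ptr(0,60); barang(-52)
```

```text
t 9.7 tcp [605.8  52.  156.4] yaw -64.9 w 0.21 F [ -5.7 -11.8   8.3] M [-5.03  0.1  -1.24] phiA -59.6 r 42.4 stem torque by F -0.538
40 [(23, 43)]
46 [(25, 41)]
52 [(26, 41)]
57 [(27, 40)]
bar angle -62.7157818890667 offset 8.37
[[16.0, 4.7, 23.3], [20.0, 4.8, 23.4], [24.0, 4.0, 21.6], [28.0, 3.3, 19.8], [32.0, 2.4, 18.0], [36.0, 1.7, 16.1], [40.0, 0.8, 14.2], [44.0, -0.1, 12.2], [48.0, -0.9, 10.4]]
```

The pointer reads about 33° against the clip's 35°. I'll open the jaws and check.

Emit:
jog_arm:
  plan:
    - [-0.002,0,0.002,-7.5,-0.5]
    - [-0.004,0,0.002,-7.5,0]
    - [-0.004,0,0.002,-7.5,0.3]
    - [-0.004,0,0.002,-7.5,0.3]
    - [-0.004,0,0.002,-7.5,0.3]

```text
time: 10.42
tcp_pos: [602.3, 61.6, 150.1]
ee_rot: [0.878, -0.479, -0.0, 0.0]
ft_force: [-0.4, -1.2, 0.1]
width: 0.656
```

Run:
```python
from h import *
status(); ptr(0,60); barang(-55)
```

```text
t 10.43 tcp [602.3  61.6 150.1] yaw -57.3 w 0.656 F [-0.4 -1.2  0.1] M [-0.04 -0.   -0.03] phiA -44.6 r 41.4 stem torque by F -0.038
40 [(0, 9), (29, 47)]
46 [(30, 47)]
52 [(31, 45)]
57 [(31, 46)]
bar angle -63.32328370170142 offset 5.45
[[16.0, 3.1, 17.1], [20.0, 2.5, 15.3], [24.0, 1.9, 13.4], [28.0, 1.3, 11.5], [32.0, 0.7, 9.8], [36.0, 0.2, 7.8], [40.0, -0.4, 6.2], [44.0, -1.0, 4.2], [48.0, -1.5, 2.5]]
```

My plan repeated the spin, so the pointer went on to about 38°. I'll lift off, clear the view and measure against the clip.

Emit:
jog_arm:
  plan:
    - [0,0,-0.02,0,0.6]
    - [0,0,-0.06,0,1]
    - [0,0,-0.11,0,1]
    - [-0.05,-0.032,-0.11,0,1]
    - [-0.1,-0.065,-0.11,0,1]

```text
time: 11.15
tcp_pos: [603.9, 181.8, 263.9]
ee_rot: [0.877, -0.48, 0.002, -0.002]
ft_force: [0.5, 0.1, -0.8]
width: 1.001
```

Emit:
jog_arm:
  plan:
    - [-0.05,-0.03,0,0,1]
    - [-0.1,-0.06,0,0,1]
    - [-0.15,-0.09,0,0,1]
    - [-0.15,-0.09,0,0,1]
    - [-0.15,-0.09,0,0,1]

```text
time: 11.78
tcp_pos: [597.7, 355.8, 261.5]
ee_rot: [0.878, -0.479, 0.001, -0.0]
ft_force: [-0.0, -0.8, 0.5]
width: 1.004
```

Run:
```python
from h import *
status(); look("l4")
for nm,Oc in (("top",[591.6,32.6,112.2]),("scene",[592.6,36.1,112.])):
    c=eyes.camera(nm); s=4; np.savez(f"pics/{nm}9.npz",**c)
    yy,xx=np.mgrid[:800,:800]; X=(xx-400)/s; Y=(400-yy)/s; R=np.hypot(X,Y); A=np.degrees(np.arctan2(Y,X))
    im=rect(c,np.array(Oc),e1,e2,n,8,100,s).max(-1)
    for r in (30,40,50,60):
        k=(abs(R-r)<3)&(A>15)&(A<60)&(im<60); print(nm,r,A[k].mean().round(1),A[k].min().round(1),A[k].max().round(1))
    im=rect(c,np.array(Oc),e1,e2,n,7,100,s).astype(int); m=(im[...,2]>im[...,0]+50)&(R>62)&(R<92)&(A>10)&(A<60)
    print("clip",np.degrees(np.arctan2(Y[m].mean(),X[m].mean())).round(1))
barang(-55)
```

```text
t 11.78 tcp [597.7 355.8 261.5] yaw -57.2 w 1.004 F [-0.  -0.8  0.5] M [-0.01 -0.03 -0.01] phiA 16.0 r 318.1 stem torque by F -0.074
top 30 37.5 26.1 48.3
top 40 37.9 29.6 46.1
top 50 38.4 32.0 44.6
top 60 38.9 34.5 43.6
clip 36.3
scene 30 35.1 15.9 51.8
scene 40 36.4 24.2 48.2
scene 50 37.0 27.4 46.6
scene 60 37.7 15.0 46.4
clip 40.2
bar angle -53.81142490584689 offset 5.57
[[16.0, 5.7, 24.6], [20.0, 5.8, 24.5], [24.0, 6.0, 24.0], [28.0, 6.1, 23.7], [32.0, 6.3, 23.5], [36.0, 6.8, 22.4], [40.0, 7.2, 21.6], [44.0, 6.7, 20.1], [48.0, 5.5, 17.1]]
```

View pics/l4.png

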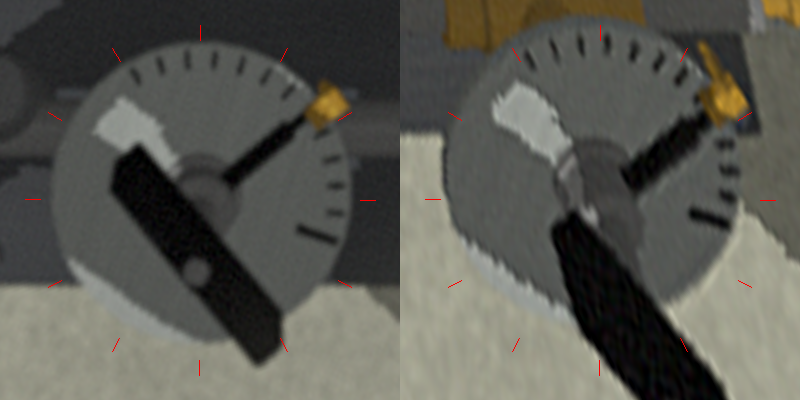

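Run:
```python
from h import *
for fs in ("0","9"):
  c=dict(np.load(f"pics/top{fs}.npz")); s=8; H=100; Oc=np.array([591.6,32.6,112.2])
  yy,xx=np.mgrid[:1600,:1600]; X=(xx-800)/s; Y=(800-yy)/s
  im=rect(c,Oc,e1,e2,n,7,H,s).astype(int); a=np.radians(35.2); u=X*np.cos(a)+Y*np.sin(a); w=-X*np.sin(a)+Y*np.cos(a)
  b=(im[...,2]-im[...,0]); 
  for r in range(66,92,3):
    k=(abs(u-r)<1.5)&(abs(w)<16); prof=[(int(b[k&(abs(w-t)<.75)].mean()),int(im[...,2][k&(abs(w-t)<.75)].mean())) for t in np.arange(-10,14,1.5)]; print(fs,r,prof)
  # dial centre from rim check & pointer line
  im=rect(c,Oc,e1,e2,n,8,H,s).max(-1); a0=112 if fs=="0" else 37.5; a=np.radians(a0); u=X*np.cos(a)+Y*np.sin(a); w=-X*np.sin(a)+Y*np.cos(a)
  k=(u>26)&(u<62)&(abs(w)<7)&(im<60); f=np.polyfit(u[k],w[k],1); print("pointer dir",a0+np.degrees(np.arctan(f[0])),"offset",f[1],"w at 66",np.polyval(f,66))
```

```text
0 66 [(0, 105), (0, 81), (3, 94), (10, 122), (14, 136), (14, 134), (13, 131), (12, 133), (13, 135), (14, 121), (9, 104), (3, 113), (0, 129), (0, 138), (0, 138), (1, 139)]
0 69 [(-1, 103), (1, 74), (21, 85), (53, 122), (76, 141), (85, 144), (86, 142), (84, 143), (84, 145), (85, 141), (71, 121), (38, 111), (11, 122), (2, 135), (2, 138), (1, 138)]
0 72 [(0, 104), (-1, 84), (14, 99), (50, 128), (86, 143), (105, 148), (108, 149), (108, 147), (109, 146), (109, 146), (97, 133), (57, 114), (18, 120), (1, 134), (0, 141), (0, 140)]
0 75 [(0, 103), (-1, 104), (10, 117), (48, 135), (88, 145), (106, 146), (106, 146), (105, 147), (106, 146), (109, 147), (97, 134), (61, 112), (21, 106), (2, 114), (0, 118), (0, 118)]
0 78 [(-1, 63), (-1, 62), (19, 80), (62, 115), (99, 145), (110, 154), (110, 152), (108, 151), (111, 155), (114, 161), (108, 153), (83, 121), (45, 85), (14, 63), (1, 54), (-1, 50)]
0 81 [(-2, 58), (-1, 55), (20, 74), (66, 114), (102, 147), (113, 160), (113, 159), (109, 155), (109, 154), (112, 157), (104, 148), (84, 117), (65, 87), (51, 75), (40, 67), (23, 52)]
0 84 [(-2, 54), (-1, 54), (
[... 1455 characters left out ...]
9), (119, 168), (117, 164), (116, 165), (117, 166), (110, 154), (88, 125), (67, 94), (54, 79), (42, 71), (23, 58)]
9 84 [(0, 59), (0, 58), (20, 74), (62, 111), (97, 142), (111, 154), (113, 158), (114, 158), (113, 158), (112, 158), (107, 148), (88, 122), (68, 93), (57, 78), (51, 75), (38, 65)]
9 87 [(1, 58), (0, 58), (9, 63), (39, 86), (66, 107), (73, 113), (75, 115), (75, 118), (75, 119), (76, 116), (74, 109), (60, 90), (39, 69), (23, 54), (13, 46), (7, 41)]
9 90 [(0, 57), (0, 55), (0, 52), (0, 50), (4, 53), (3, 58), (0, 62), (0, 63), (1, 62), (2, 55), (3, 48), (5, 41), (0, 35), (-2, 34), (-1, 34), (-3, 35)]
pointer dir 40.011572183298206 offset -1.3222849825524015 w at 66 1.5726929766418531
```

Run:
```python
from h import *
for nm,Oc in (("top",[591.6,32.6,112.2]),("scene",[592.6,36.1,112.])):
  for fs in ("0","9"):
    c=dict(np.load(f"pics/{nm}{fs}.npz")); D=cloud(c)-np.array(Oc); h=D@n
    m=(h>55)&(h<72)&(np.linalg.norm(D,axis=-1)<95)&(c["color"].max(-1)<80)
    q=np.stack([D[m]@e1,D[m]@e2],1).astype(np.float32); k=cv2.minAreaRect(q); ev=np.linalg.svd(q-q.mean(0),full_matrices=False)[2][0]
    print(nm,fs,m.sum(),k,"pca",np.degrees(np.arctan2(ev[1],ev[0]))%180)
rows([([602.3,61.6,262],-57.3),target(-54)])
print(target(-54),target(-46))
```

```text
top 0 708 ((0.008777618408203125, -0.07748031616210938), (108.35726928710938, 18.948589324951172), 22.471630096435547) pca 22.186005
top 9 756 ((-1.1269054412841797, -0.4529533386230469), (19.099166870117188, 108.40087127685547), 39.690223693847656) pca 130.3063
scene 0 404 ((0.011318206787109375, -0.2811088562011719), (109.1528091430664, 19.247678756713867), 22.579296112060547) pca 22.51213
scene 9 326 ((1.5636482238769531, -0.3293876647949219), (18.379013061523438, 110.13903045654297), 40.38846206665039) pca 130.42839
[0.2491, 0.1543, -0.0013, -0.0602] p [602.3  61.6 262. ] yaw -57.3
[0.2553, 0.1554, 0.1072, 11.8105] p [604.7  55.7 153.5] yaw -69.2
(array([604.72325657,  55.71243856, 153.52801321]), np.float64(-69.17072206605752)) (array([603.11810518,  61.02305754, 151.64252426]), np.float64(-61.05082947811093))
```

The depth of the bar's top puts the pointer at 40.1° against the clip at 35.3°, which is just out of tolerance. I'll go back, straddle the bar and nudge it clockwise.

Emit:
jog_arm:
  plan:
    - [0.05,0.031,0,0,0.6]
    - [0.1,0.062,0,0,0.5]
    - [0.15,0.093,0,0,0.4]
    - [0.2,0.124,0,0,0.3]
    - [0.251,0.154,0,8,0.3]

```text
time: 12.65
tcp_pos: [603.3, 58.7, 260.7]
ee_rot: [0.841, -0.541, 0.0, -0.0]
ft_force: [1.3, -0.7, -0.1]
width: 0.652
```

Run:
```python
from h import *
status(); p,y=target(-51,42); rows([(p,y)])
```

```text
t 12.65 tcp [603.3  58.7 260.7] yaw -65.5 w 0.652 F [ 1.3 -0.7 -0.1] M [0.06 0.02 0.04] phiA -49.1 r 41.4 stem torque by F -0.041
[0.0013, -0.0004, 0.1078, 0.5469] p [604.2  57.7 152.9] yaw -66.1
```

Emit:
jog_arm:
  plan:
    - [0.001,0,0.03,0,0.3]
    - [0.001,0,0.06,0,0.3]
    - [0.001,0,0.085,0,0.3]
    - [0.001,0,0.103,0,0.3]
    - [0.001,0,0.106,0,0.1]

```text
time: 13.28
tcp_pos: [603.2, 60.1, 152.9]
ee_rot: [0.842, -0.539, -0.001, 0.001]
ft_force: [0.3, 0.8, 0.2]
width: 0.554
```

Emit:
jog_arm:
  plan:
    - [0.001,0,0,1,0]
    - [0.002,0,0,2,0]
    - [0.004,0,0,4,0]
    - [0.006,0,0,6,0]
    - [0.007,0,0,7,0]

```text
time: 13.9
tcp_pos: [607.2, 53.9, 154.5]
ee_rot: [0.807, -0.59, 0.0, -0.0]
ft_force: [-0.3, -0.5, 0.8]
width: 0.5
```

Run:
```python
from h import *
status(); ptr(0,60)
```

```text
t 13.9 tcp [607.2  53.9 154.5] yaw -72.3 w 0.5 F [-0.3 -0.5  0.8] M [ 0.04  0.02 -0.02] phiA -57.5 r 44.3 stem torque by F -0.028
40 [(0, 12), (29, 47)]
46 [(0, 9), (30, 47)]
52 [(0, 2), (31, 46)]
57 [(31, 46)]
```

Emit:
jog_arm:
  plan:
    - [0.002,0,0,1,0]
    - [0.004,0.001,0,2,0]
    - [0.006,0.0015,0,3,0]
    - [0.007,0.002,0,4,0]
    - [0.007,0.002,0,4,0]

```text
time: 14.58
tcp_pos: [607.8, 47.8, 155.4]
ee_rot: [0.786, -0.618, 0.0, -0.001]
ft_force: [-0.1, 5.3, 3.9]
width: 0.496
```

Run:
```python
from h import *
status(); ptr(0,60)
```

```text
t 14.57 tcp [607.8  47.8 155.4] yaw -76.3 w 0.496 F [-0.1  5.3  3.9] M [ 0.85  0.07 -0.03] phiA -65.6 r 44.3 stem torque by F 0.196
40 [(26, 46)]
46 [(0, 8), (29, 45)]
52 [(0, 10), (30, 45)]
57 [(0, 5), (31, 43)]
```

Emit:
jog_arm:
  plan:
    - [0.001,0,0,1,0]
    - [0.002,0,0,2,0]
    - [0.003,0.0003,0,3,0]
    - [0.003,0.0003,0,3,0]
    - [0.003,0.0003,0,3,0]

```text
time: 15.25
tcp_pos: [608.0, 44.8, 155.2]
ee_rot: [0.77, -0.638, -0.0, -0.001]
ft_force: [-0.9, 5.1, 3.2]
width: 0.501
```

Run:
```python
from h import *
status(); ptr(0,60)
```

```text
t 15.25 tcp [608.   44.8 155.2] yaw -79.3 w 0.501 F [-0.9  5.1  3.2] M [ 0.8   0.1  -0.01] phiA -69.7 r 44.5 stem torque by F 0.198
40 [(24, 43)]
46 [(25, 42)]
52 [(0, 7), (26, 41)]
57 [(0, 8), (27, 40)]
```

The pointer reading of 33.5 corresponds to about 35.3°, which is on the clip. I'll back off to the middle, lift and move clear.

Emit:
jog_arm:
  plan:
    - [-0.004,0,0,0,0]
    - [-0.009,0,0,0,0.1]
    - [-0.009,0,-0.03,0,0.3]
    - [-0.009,0,-0.07,0,0.3]
    - [-0.009,0,-0.11,0,0.3]

```text
time: 15.92
tcp_pos: [605.6, 52.2, 264.6]
ee_rot: [0.77, -0.638, -0.0, 0.001]
ft_force: [1.1, 0.1, 0.7]
width: 0.65
```

Emit:
jog_arm:
  plan:
    - [-0.05,0,0,0,1]
    - [-0.1,0,0,0,1]
    - [-0.15,0,0,0,1]
    - [-0.2,0,0,0,1]
    - [-0.26,0,0,0,1]

```text
time: 16.55
tcp_pos: [557.3, 308.9, 263.8]
ee_rot: [0.77, -0.638, 0.001, 0.0]
ft_force: [1.1, -0.7, -0.3]
width: 1.002
```

Run:
```python
from h import *
status(); look("l5")
for nm,Oc in (("top",[591.6,32.6,112.2]),("scene",[592.6,36.1,112.])):
    c=eyes.camera(nm); D=cloud(c)-np.array(Oc); h=D@n
    m=(h>55)&(h<72)&(np.linalg.norm(D,axis=-1)<95)&(c["color"].max(-1)<80)
    q=np.stack([D[m]@e1,D[m]@e2],1).astype(np.float32); k=cv2.minAreaRect(q); ev=np.linalg.svd(q-q.mean(0),full_matrices=False)[2][0]
    print(nm,k,"pca",np.degrees(np.arctan2(ev[1],ev[0]))%180)
    s=8; yy,xx=np.mgrid[:1600,:1600]; X=(xx-800)/s; Y=(800-yy)/s
    im=rect(c,np.array(Oc),e1,e2,n,8,100,s).max(-1); a=np.radians(35); u=X*np.cos(a)+Y*np.sin(a); w=-X*np.sin(a)+Y*np.cos(a)
    k=(u>26)&(u<60)&(abs(w)<7)&(im<60); f=np.polyfit(u[k],w[k],1); print("pointer dir",35+np.degrees(np.arctan(f[0])),"w66",np.polyval(f,66))
    im=rect(c,np.array(Oc),e1,e2,n,7,100,4).astype(int); X=X[::2,::2];Y=Y[::2,::2];R=np.hypot(X,Y);A=np.degrees(np.arctan2(Y,X)); m=(im[...,2]>im[...,0]+50)&(R>62)&(R<92)&(A>10)&(A<60); print("clip blob",np.degrees(np.arctan2(Y[m].mean(),X[m].mean())).round(1))
    if nm=="top":
        P=cloud(c)
        for q,u,v in (("jar",174,215),("bowl",445,308),("tub",342,160)): print(q,P[v,u].round(0))
ptr(0,60)
```

```text
t 16.55 tcp [557.3 308.9 263.8] yaw -79.3 w 1.002 F [ 1.1 -0.7 -0.3] M [ 0.01 -0.04  0.04] phiA 24.6 r 273.1 stem torque by F -0.199
top ((-0.7551937103271484, -0.5005073547363281), (18.756441116333008, 108.26705932617188), 35.60336685180664) pca 126.02312
pointer dir 34.98480873671713 w66 -1.077961844979259
clip blob 35.9
jar [697. 233.  99.]
bowl [ 524. -244.    7.]
tub [791. -58.  73.]
scene ((-0.12766456604003906, 1.9826583862304688), (18.64990997314453, 108.55077362060547), 36.04634094238281) pca 125.81934
pointer dir 35.000224725275 w66 -0.5857095015900043
clip blob 39.9
40 [(23, 43)]
46 [(24, 43)]
52 [(23, 41)]
57 [(25, 40)]
```

View pics/l5.png

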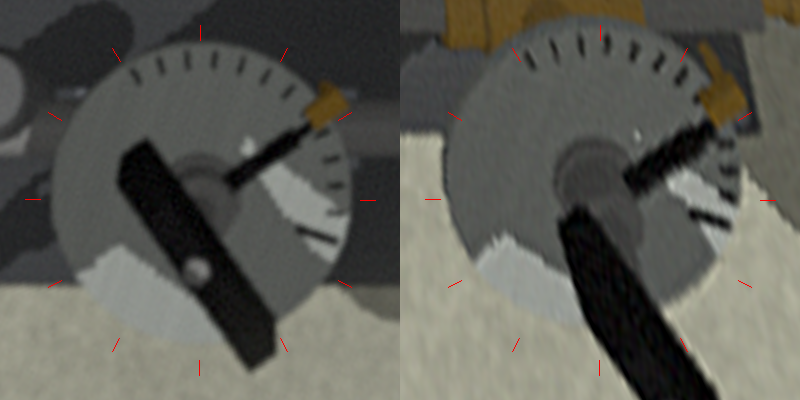

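```bash
python3 -c "
from bench import robot
print(robot.finish_job())"
```

```text
the job is handed in; nothing more can be done
None
```

The valve was shut firmly on its seat, then opened again to the memory clip and let go. I handed the job in at about 17 s of the 64 s allowed.

- **Shutting:** The pointer stopped about 21° (0.37 rad) short of the closed mark. I wound the handle on to about 16–18° past the pointer and held it there for about 0.4 s. Camera estimates of the handle angle varied by about 2–3°, well short of the 0.5 rad limit.
- **Opening:** My first release overshot because I repeated a turn in the plan. The pointer stood at about 40° against the clip's 35.3° (dial angles), just out of tolerance. I went back and nudged the handle clockwise without gripping it.
- **Last checks:** Each reading is compared with the clip at 35.3°, where the tolerance is ±4.6°.
  - The pointer reads 34–35° in both cameras.
  - The freed handle implies 35.6–36°, so any remaining wind-up is about 1° (2° at the most).
- **Surroundings:** The clip, jar, bowl and tub read the same as at the start, within measuring noise. The gripper is open and clear of everything.
- **Readings that disagreed:** The overshoot was judged differently by different methods. Pointer colour gave about 38–39° and the depth of the handle bar gave 40.1°; I corrected by the bar. While I was gripping the tilted bar, the wrist moments read higher than the stem torque explains, so I relied on the cameras for wind-up.

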